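Park the castored bathroom caddy and shut its gate

ROBOT

A 6-joint arm with a two-finger parallel gripper is mounted at the origin on the work surface. World frame = base frame: x ahead of the robot, y to its left, z up, the work surface at z = 0. Lengths are in m, angles in rad, forces in N, time in s.
With the tool pointing down it reaches from about 0.275 to 0.85 m from the base axis. Payload 19 kg.
Tool frame: the origin (TCP) lies at the very end of the fingers, on their centre line; the grasp point (between the pads) lies 19 mm behind it; z points along the fingers, y is the direction in which the jaws open and shut (so a half turn about z gives the same grasp; the last joint's range is limited). The gripper opens to 85 mm and grips with 20 to 120 N. Pads are 22 mm wide; open, the fingers measure 114 mm over their backs; the gripper's body (76 mm by 85 mm) begins 54 mm behind the grasp point. The pads swing forward as they close: fully open they stand 13 mm farther back than shut.
Start: joints at [-1.255, 0.15, 1.437, -0, 1.554, -0.134], TCP at [0.25, -0.518, 0.231] pointing down, gripper open.
Joint ranges: [-2.8, 2.8], [-0.68, 2.1], [0.12, 2.68], [-1.39, 4.53], [0.16, 2.79], [-2.81, 2.81]. Speed limits (rad/s): [1.89, 1.89, 2.22, 3.01, 3.01, 3.01].

INTERFACE

Orientations are given as a rotation vector (axis times angle).
In Python, from bench import get_obs, get_image, job_done gives the robot as it stands. The module is installed in compiled form; this text tells all that it offers.
- The arm moves only by the tool move_arm, never from a script. Its argument "steps" is a list that holds one entry, the list of rows, each a list of 5 numbers: the shift along the world's x, y, z in mm, then the turn about the world's z in degrees, then the opening in per cent of the stroke, from 0 (shut) to 100 (fully open). A call has 1 to 12 rows; each row is the pose to reach, as a shift and turn from the pose commanded when the call began; what a row does not reach only later rows make up. A row lasts 1/12 s, in which the tool goes at most 41.7 mm and 7.16 degrees, less where a joint would pass 70% of its speed; a pose out of reach is approached as far as the arm can. A call with a gripper value outside its range is refused whole. The fingers move at their own pace and stop on an object; "grip_force" is the grip in N (left out, the last holds). Time passes only in rows, so rows that repeat a pose let the fingers close. It gives the time, the measured TCP pose, the force and the opening at its end, in the units of the state.
- get_obs(): the state, without advancing time (a new reading comes with each control period).
- get_image(name): name is "scene" or "top" or "wrist"; returns a dict with "img" (480x640x3 uint8, blue, green, red), "z_map" (480x640 float32, m along the optical axis (not along the pixel's ray), 0 where there is no reading), "camera_matrix" (3x3 intrinsics, pixels), "dist_coeffs" ([k1, k2, p1, p2, k3] as OpenCV has them; the pictures are not rectified), "position" and "attitude" of the camera in the world. Camera axes: x right, y down, z forward; pixel columns grow to the right and rows downward; lengths in m; the calibration is good to about 2 mm. A picture is of the moment at which its call begins.
- job_done(): hands the job in, once; it reports no verdict.
The state is a dict: "time_s": time; "q": joint angles; "joint_vel": joint speeds; "joint_efforts": joint torques, N m; "tool_pos": TCP position; "eef_rot": TCP orientation; "contact_force": force on the tool from outside, world axes, zero at the start; "torque": the same for the moment, N m; "grip_width": finger opening in m.
Only numpy, scipy, OpenCV 4.12 (cv2) and the standard library are available. Lean on these libraries where they do the work, as an engineer would, in place of code of your own. Each camera call takes 0.05 s, during which the arm holds its last target.

TASK

Put the wheeled caddy away in its parking bay: push it along on its wheels until its swivel castors trail straight, then steer it nose first into the bay, up to the end stop, centred and square between the side rails and with the castors still trailing straight. Then swing the bay's gate fully shut behind it. Keep the wheels on the shelf and the jar upright in the caddy, and leave the tumbler, hairbrush and clip where they are.

Things in the scene. Friction and masses are not known exactly. Their poses are not given: they have to be found in the camera images.
- caddy: plywood tray caddy on four small swivel castors, 180 mm long (x), 105 mm wide (y). Origin on the shelf surface under its centre; x points to its nose, z up. Tray floor 42 mm, rim 66 mm above the shelf; cross wall at x = +8 mm; arch handle nearer the tail (see caddy_bar). About 0.7 kg plus the jar; rolls in any direction on its wheels, stays put when let go
- caddy_bar (a point): middle of the caddy's handle bar, a round aluminium bar of 14 mm diameter along the caddy's y; axis at caddy x = -35 mm, 130 mm above the shelf. Flat uprights at caddy y = -48 and +48 mm carry it (89 mm clear span); free below down to the tray floor. The jar starts no nearer than 50 mm ahead of its axis
- castor_fl (a joint): swivel angle of the front left castor (pivot at caddy x=60, y=36 mm), rad: 0 = trailing straight for rolling nose first (fork points to the tail), positive = turned anticlockwise from above, range -3.1 to 3.1. The 26 mm wheel sits 13 mm off the pivot and swings behind as the caddy rolls: within 0.1 after 50 to 70 mm straight ahead
- castor_fr (a joint): swivel angle of the front right castor (pivot at caddy x=60, y=-36 mm), rad: 0 = trailing straight for rolling nose first (fork points to the tail), positive = turned anticlockwise from above, range -3.1 to 3.1. The 26 mm wheel sits 13 mm off the pivot and swings behind as the caddy rolls: within 0.1 after 50 to 70 mm straight ahead
- castor_rl (a joint): swivel angle of the rear left castor (pivot at caddy x=-50, y=36 mm), rad: 0 = trailing straight for rolling nose first (fork points to the tail), positive = turned anticlockwise from above, range -3.1 to 3.1. The 26 mm wheel sits 13 mm off the pivot and swings behind as the caddy rolls: within 0.1 after 50 to 70 mm straight ahead
- castor_rr (a joint): swivel angle of the rear right castor (pivot at caddy x=-50, y=-36 mm), rad: 0 = trailing straight for rolling nose first (fork points to the tail), positive = turned anticlockwise from above, range -3.1 to 3.1. The 26 mm wheel sits 13 mm off the pivot and swings behind as the caddy rolls: within 0.1 after 50 to 70 mm straight ahead
- jar: frosted glass jar with an aluminium twist cap, 54 mm diameter, 68 mm high (top about 110 mm above the shelf), standing loose in the front compartment of the caddy. Origin at the centre of its underside, z up
- bay: fixed pine parking bay, open above, no floor: two side rails and an end stop, 45 mm high. Origin on the shelf at the middle of the parking place (dark inlaid outline, 180 by 106 mm); x points into the bay, from mouth to end stop. Rails' inner faces at y = -67.5 and +67.5 mm, end stop's face at x = +95 mm, mouth at x = -103 mm. Shut gate's inner face at x = -100 mm: 5 mm play at each end of the caddy
- gate_grip (a point): centre of the top of the upright round aluminium post by which the gate is moved: 16 mm diameter, top 98 mm above the shelf, free all round above the gate's top (43 mm). It stands 28 mm out from the gate's mid-plane on the outer side and 115 mm along the gate from the hinge
- gate_hinge (a point): on the gate's vertical hinge axis at the height of the shelf, at bay x = -105, y = +75 mm
- gate (a joint): angle of the wooden gate across the bay's mouth, rad: 0 = shut against its stop, 2.0 = widest open; opens outwards, clockwise seen from above, about the vertical axis at point gate_hinge. 145 mm long, 10 mm thick, top 43 mm above the shelf. Stiff hinge: it stays where it is left and takes 0.5 to 1 N at the post to move
- tumbler: white ceramic tumbler, 76 mm diameter at the rim, 95 mm high, standing on the shelf. Origin at the centre of its underside; bystander
- hairbrush: purple plastic hairbrush lying bristles up, about 200 mm long (x: the head towards +x), 64 mm wide, 30 mm high. Origin on the shelf under the neck; bystander
- clip: green plastic hair claw clip, 75 mm long (x), about 45 mm high, lying on the shelf. Origin under its centre; bystander
Mind the look-alikes: they are no part of the job. Leave any blue or purple look-alike of the caddy alone. Leave any purple look-alike of the jar alone.

How it is judged:
On the way, in this order (a step that is already met when the one before it is completed fails the run):
1. the caddy has been rolled until all four castors trail straight, its nose not yet in the bay (value of joint castor_fl between -0.3 and 0.3 rad and value of joint castor_fr between -0.3 and 0.3 rad and value of joint castor_rl between -0.3 and 0.3 rad and value of joint castor_rr between -0.3 and 0.3 rad and distance of caddy from where it was at the start of the episode above 0.04 m and x of caddy in the frame of bay below -0.18 m), for 0.1 s.
2. the caddy is in the bay, centred and square, with the gate still open (y of caddy in the frame of bay between -0.013 and 0.013 m and angle between the x axis of caddy and the x axis of bay, either way round below 0.1 rad and x of caddy in the frame of bay above -0.03 m and value of joint gate above 0.5 rad), for 0.1 s.
At the end, for the whole second after the job is handed in: Caddy at rest on its wheels in the bay, nose first: centre at most 14 mm short of the mark's middle, 13 mm off the centre line, 0.1 rad askew; each castor within 0.3 rad of trailing straight; gate within 0.06 rad of shut; jar upright (0.1 rad) in the tray (value of joint castor_fl between -0.3 and 0.3 rad and value of joint castor_fr between -0.3 and 0.3 rad and value of joint castor_rl between -0.3 and 0.3 rad and value of joint castor_rr between -0.3 and 0.3 rad and y of caddy in the frame of bay between -0.013 and 0.013 m and angle between the x axis of caddy and the x axis of bay, either way round below 0.1 rad and x of caddy in the frame of bay between -0.014 and 0.012 m and x of caddy_bar in the frame of bay below -0.01 m and value of joint gate below 0.06 rad and height (world z) of caddy below 0.005 m and angle between caddy's own z axis and vertical below 0.05 rad and linear speed of caddy below 0.01 m/s and angle between jar's own z axis and vertical below 0.1 rad and z of jar in the frame of caddy below 0.05 m and horizontal distance between jar and caddy below 0.09 m); the robot touches nothing.
It fails at once if the caddy is lifted more than 20 mm off the shelf (height (world z) of caddy above 0.02 m).
It fails at once if the caddy is tipped by more than 0.2 rad (angle between caddy's own z axis and vertical above 0.2 rad).
It fails at once if the jar is tipped by more than 0.5 rad (angle between jar's own z axis and vertical above 0.5 rad).
It fails at once if the tumbler, hairbrush or clip is moved more than 25 mm (distance of any of tumbler, hairbrush, clip from where it was at the start of the episode above 0.025 m).
It also fails if it takes over 58 s, if anything falls off the work surface, if the arm or the gripper's body presses on something with over 40 N, if the wrist force passes 120 N, or if a joint passes its speed limit or range.

## Working session

There is one attempt and no reset: what is moved stays moved. The work goes in short steps, Python scripts to look and compute and a tool call to move; the robot and the scene stay as the last step left them, time stands still between calls to the robot, and variables do not carry over. Pictures are saved under pics/ and viewed, and the job is handed in when it is done.

Besides the shell and the picture viewer there is one more tool, called after "Request:" in YAML: its name, and indented under it one key for each argument. move_arm: Moves the arm, as the interface text tells. Its arguments: {"type":"object","properties":{"steps":{"type":"array"},"grip_force":{"type":"number"}},"required":["steps"]}

```bash
mkdir -p pics; cat > h.py <<'E'
import numpy as np, cv2
from bench import get_obs,get_image
from scipy.spatial.transform import Rotation as R
def rot(a):
    a=np.array(a,float)
    return a if a.shape==(3,3) else (R.from_rotvec(a).as_matrix() if a.size==3 else R.from_quat(a).as_matrix())
def ray(im,uv):
    p=cv2.undistortPoints(np.array(uv,np.float64).reshape(-1,1,2),im['camera_matrix'],im['dist_coeffs']).reshape(-1,2)
    d=np.c_[p,np.ones(len(p))]@rot(im['attitude']).T
    return np.array(im['position']),d
def onplane(im,uv,z):
    o,d=ray(im,uv); return o+d*((z-o[2])/d[:,2])[:,None]
def cloud(im):
    z=im['z_map']; v,u=np.mgrid[0:480,0:640]
    o,d=ray(im,np.c_[u.ravel(),v.ravel()])
    return (o+d*z.ravel()[:,None]).reshape(480,640,3)
def proj(im,P):
    Rm=rot(im['attitude']); t=-Rm.T@np.array(im['position'])
    return cv2.projectPoints(np.array(P,float).reshape(-1,3),cv2.Rodrigues(Rm.T)[0],t,im['camera_matrix'],im['dist_coeffs'])[0].reshape(-1,2)
E
python3 - <<'E'
from h import *
for n in ['scene','top','wrist']:
    im=get_image(n); cv2.imwrite(f'pics/{n}0.png',im['img']); print(n,im['position'],im['attitude'],im['camera_matrix'][0],(im['z_map']>0).mean())
print(get_obs())
E
```

```text
scene [ 1.26945638 -0.29259931  0.85279155] [-2.06902046 -1.13862784  0.52767978] [595.45693045   0.         322.57965858] 0.9959635416666667
top [0.41031694 0.14948496 1.11035094] [-2.16860549  2.13890322 -0.11542431] [464.79384728   0.         312.84221507] 0.9960709635416667
wrist [ 0.32078819 -0.48359429  0.37311669] [ 2.4346902  -1.52671574 -0.23707096] [339.38209795   0.         313.89715085] 0.9960221354166666
{'time_s': 0.15, 'q': array([-1.25503560e+00,  1.50875033e-01,  1.43786487e+00,  4.76203264e-06,
        1.55377317e+00, -1.33990094e-01]), 'joint_vel': array([ 3.37834802e-05, -1.81143806e-03, -1.80893775e-03, -1.00847086e-03,
       -1.52518663e-03, -1.76550521e-03]), 'joint_efforts': array([ 3.03013614e-03, -7.13381982e+01, -5.71045661e+01, -1.16023411e-04,
        7.15528236e-03, -5.54808253e-05]), 'tool_pos': array([ 0.24990825, -0.51765158,  0.23082137]), 'eef_rot': array([-3.06159937e+00, -7.00323134e-01,  1.23736342e-04]), 'contact_force': array([-0.9240973 , -0.14347215,  0.48442697]), 'torque': array([ 0.03162773, -0.00679405,  0.02211034]), 'grip_width': 0.08591089403588781}
```

View pics/scene0.png

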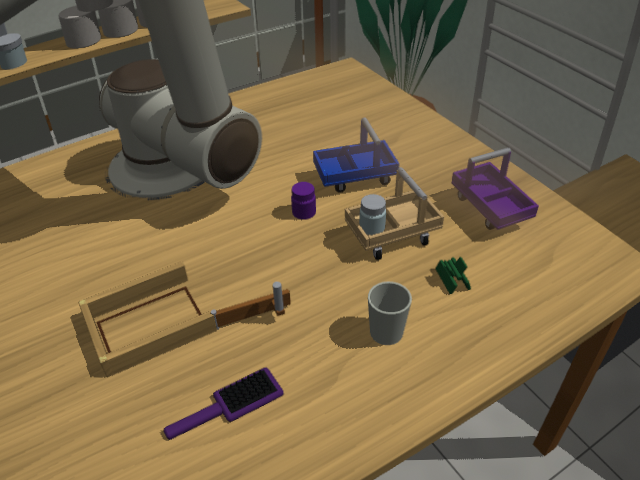

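View pics/top0.png

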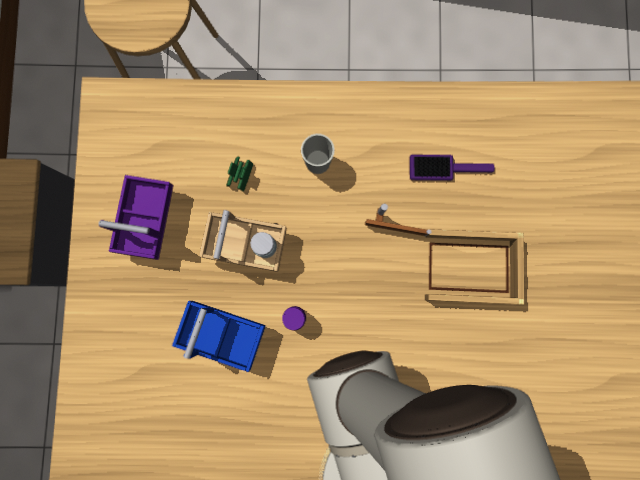

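View pics/wrist0.png

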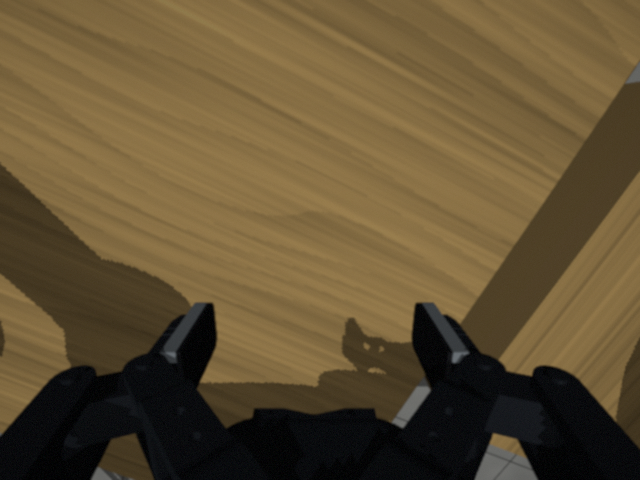

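The top view shows the real caddy (plywood) at about (245,242), nose and jar to the right. The bay is at (470,270) with its mouth to the left and the gate open, its post at (383,210). Next I measure poses.

```bash
python3 - <<'E'
from h import *
im=get_image('top'); C=cloud(im); img=im['img']
hsv=cv2.cvtColor(img,cv2.COLOR_BGR2HSV)
def win(u0,v0,u1,v1,zl,zh,gray=None):
    m=np.zeros((480,640),bool); m[v0:v1,u0:u1]=1
    m&=(C[...,2]>zl)&(C[...,2]<zh)
    if gray: m&=(hsv[...,1]<60)
    return m
def rect(m,n):
    P=C[m]; r=cv2.minAreaRect(P[:,:2].astype(np.float32)*1000); print(n,m.sum(),np.round(r[0],1),np.round(r[1],1),round(r[2],1),'z',np.percentile(P[:,2],[5,50,95]).round(4), 'mean',P.mean(0).round(4)); return r
rect(win(195,200,300,280,.055,.075),'caddy rim')
rect(win(195,200,300,280,.12,.145),'bar')
rect(win(195,200,300,280,.10,.115,True),'jar')
rect(win(400,225,535,312,.038,.055),'bay')
rect(win(355,195,432,240,.036,.05),'gate')
rect(win(375,200,395,225,.085,.105),'post')
rect(win(290,120,345,175,.06,.1),'tumbler')
rect(win(220,150,262,195,.01,.06),'clip')
rect(win(400,145,500,185,.008,.06),'brush')
# shelf inlaid outline
m=win(425,238,515,298,-.01,.01)&(hsv[...,2]<110)
uv=np.argwhere(m)[:,::-1]; P=onplane(im,uv.astype(float),0); r=cv2.minAreaRect(P[:,:2].astype(np.float32)*1000); print('inlay',r)
cv2.imwrite('pics/crop1.png',cv2.resize(img[190:320,190:540],None,fx=2.2,fy=2.2,interpolation=2))
E
```

```text
caddy rim 984 [534.9 323.7] [179.4 105.3] 80.1 z [0.0578 0.0652 0.0693] mean [0.5339 0.3187 0.0646]
bar 335 [540.5 358.5] [ 16.1 104.5] 80.4 z [0.1296 0.1354 0.1387] mean [0.5401 0.3572 0.1349]
jar 411 [525.5 274.2] [48.6 47.5] 46.6 z [0.1064 0.1099 0.1128] mean [0.5251 0.2743 0.1098]
bay 1756 [ 488.2 -173.6] [282.6 167. ] 86.8 z [0.0405 0.0448 0.0483] mean [ 0.4922 -0.2218  0.0447]
gate 341 [585.8 -35.7] [152.7  32.7] 79.7 z [0.0377 0.0426 0.0464] mean [ 0.5772 -0.0299  0.0425]
post 47 [610.4   8. ] [14.6 13.8] 85.3 z [0.0879 0.0972 0.1018] mean [0.61   0.0085 0.0966]
tumbler 448 [739.8 156.8] [75.4 72.3] 1.5 z [0.0634 0.0884 0.0971] mean [0.7455 0.1568 0.0845]
clip 482 [704.3 344.8] [44.3 74.4] 71.2 z [0.0126 0.0287 0.0466] mean [0.7023 0.3433 0.0294]
brush 1497 [ 728.9 -166.6] [ 67.  201.5] 3.8 z [0.0102 0.0151 0.0244] mean [ 0.7253 -0.1433  0.0155]
inlay ((484.5356750488281, -204.46487426757812), (202.66458129882812, 142.3662109375), 89.12975311279297)
```

View pics/crop1.png

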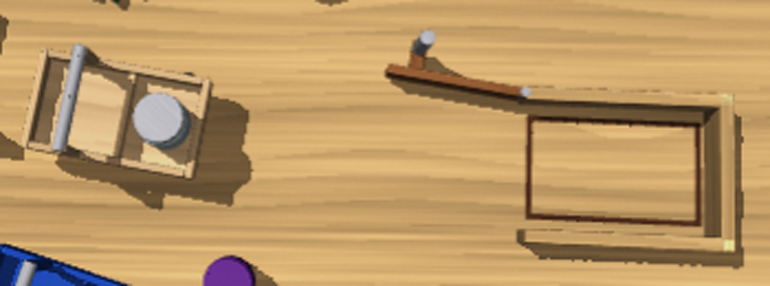

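```bash
cat > bay.py <<'E'
from h import *
def bayfit(im,pr=1):
    img=im['img']; C=cloud(im)
    # inlay corners
    g=img.astype(int)
    hsv=cv2.cvtColor(img,cv2.COLOR_BGR2HSV)
    res=[]
    cs=np.array([[529,118],[699,126],[699,224],[528,217]])/2.2+190
    P=onplane(im,cs,0); 
    if pr: print('click corners',P[:,:2].round(4).tolist(),'mid',P.mean(0).round(4))
    # rails top: points z in .042-.048, fit line to inner edges
    m=np.zeros((480,640),bool); m[225:312,424:535]=1
    m&=(C[...,2]>.038)&(C[...,2]<.052)
    Q=C[m][:,:2]
    return Q
E
python3 - <<'E'
from bay import *
im=get_image('top'); Q=bayfit(im)
for n,s in [('far rail',(Q[:,0]>.53)&(Q[:,1]>-.25)&(Q[:,1]<-.1)),('near',(Q[:,0]<.44)&(Q[:,1]>-.25)&(Q[:,1]<-.1)),('stop',(Q[:,1]<-.28)&(Q[:,0]>.43)&(Q[:,0]<.54))]:
    q=Q[s].astype(np.float32); l=cv2.fitLine(q,cv2.DIST_L1,0,.01,.01).ravel(); d=l[:2]
    n_=np.array([-d[1],d[0]]); e=(q-l[2:])@n_
    print(n,len(q),l.round(4),'ang',np.degrees(np.arctan2(d[1],d[0])).round(2),'w',np.percentile(e,[3,97]).round(4))
# gate line top and post
E
```

```text
click corners [[0.5418, -0.117], [0.5355, -0.2986], [0.4303, -0.2948], [0.4347, -0.1141]] mid [ 0.4856 -0.2061  0.    ]
far rail 410 [ 0.0401  0.9992  0.5603 -0.188 ] ang 87.7 w [-0.0072  0.0061]
near 419 [ 0.02    0.9998  0.413  -0.1811] ang 88.85 w [-0.0069  0.0062]
stop 362 [ 0.9996 -0.028   0.4847 -0.3047] ang -1.6 w [-0.0086  0.0056]
```

Request:
move_arm:
  steps:
    - [[5,20,0,-1,50],[15,55,0,-3,50],[27,92,0,-6,50],[39,130,0,-9,50],[51,168,0,-12,50],[63,206,0,-15,50],[75,244,0,-18,50],[87,282,0,-21,50],[99,320,0,-24,50],[111,358,0,-27,50],[123,396,0,-30,50],[135,434,0,-33,50]]

```text
time_s: 1.25
tool_pos: [0.3849, -0.0819, 0.2315]
eef_rot: [3.135, -0.203, 0.001]
contact_force: [0.7, -0.3, -0.4]
grip_width: 0.043
```

Request:
move_arm:
  steps:
    - [[14,39,0,-0.5,50],[28,78,0,-1,50],[42,117,0,-1.5,50],[56,156,0,-2,50],[70,195,0,-2.5,50],[84,234,0,-2.5,50],[98,273,0,-2.5,50],[112,312,0,-2.5,50],[126,351,0,-2.5,50],[140,390,0,-2.5,50],[150,422,0,-2.5,50],[156,440,0,-2.5,50]]

```text
time_s: 2.25
tool_pos: [0.5411, 0.3596, 0.2303]
eef_rot: [-3.13, 0.264, 0.001]
contact_force: [-0.3, -0.4, -0.2]
grip_width: 0.0429
```

```bash
python3 - <<'E'
from h import *
im=get_image('wrist'); cv2.imwrite('pics/w1.png',im['img']); o=get_obs(); print(o['tool_pos'],o['eef_rot'],o['q'])
C=cloud(im)
m=(C[...,2]>.122)&(C[...,2]<.145)&(cv2.cvtColor(im['img'],cv2.COLOR_BGR2HSV)[...,1]<70)
n,l,st,ce=cv2.connectedComponentsWithStats(m.astype(np.uint8))
for i in range(1,n):
    if st[i,4]>400:
        P=C[l==i]; r=cv2.minAreaRect(P[:,:2].astype(np.float32)*1000); print(st[i],np.round(r[0],1),np.round(r[1],1),r[2],P[:,2].max())
E
```

```text
[0.54147848 0.36100129 0.22988178] [-3.13004103e+00  2.62415194e-01  1.91197867e-03] [4.69174404e-01 3.10365225e-01 1.24541196e+00 1.12463560e-03
 1.58655216e+00 2.20727208e+00]
[ 305  171   20  137 2501] [541.8 359.9] [ 14.6 104.3] 79.83118438720703 0.13843990054360492
[   0  260  117   19 2001] [554.4 561.3] [94.1 13.7] 81.63043212890625 0.1382641796657883
```

View pics/w1.png

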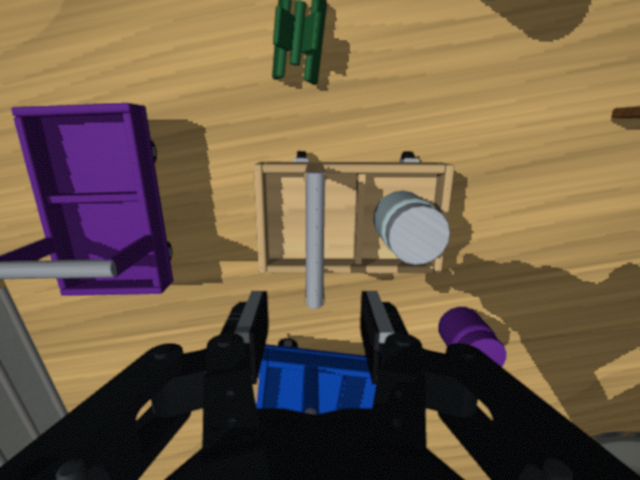

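The bar is confirmed by the wrist view (bar at u≈314, v 171–308) at (0.5415, 0.3595), and the jaws straddle it. Descending and gripping.

Request:
move_arm:
  steps:
    - [[0,0,-15,0,50],[0,-1,-40,-0.4,50],[0,-1,-65,-0.4,50],[0,-1,-90,-0.4,50],[0,-1,-108,-0.4,50],[0,-1,-117,-0.4,50],[0,-1,-119,-0.4,50],[0,-1,-119,-0.4,30],[0,-1,-119,-0.4,22],[0,-1,-119,-0.4,16],[0,-1,-119,-0.4,5],[0,-1,-119,-0.4,5]]
  grip_force: 40

```text
time_s: 3.3
tool_pos: [0.5415, 0.3555, 0.1138]
eef_rot: [-3.128, 0.277, -0.003]
contact_force: [0.0, 0.9, 7.3]
grip_width: 0.0122
```

Request:
move_arm:
  steps:
    - [[0,0,0,0,5],[0,0,0,0,5],[0,0,0,0,5]]

```text
time_s: 3.55
tool_pos: [0.5415, 0.3555, 0.1138]
eef_rot: [-3.128, 0.277, -0.003]
contact_force: [0.3, -0.3, 6.5]
grip_width: 0.0125
```

```bash
python3 - <<'E'
from h import *
im=get_image('wrist'); cv2.imwrite('pics/w2.png',im['img'])
im=get_image('scene'); cv2.imwrite('pics/s2.png',cv2.resize(im['img'][120:320,250:510],None,fx=3,fy=3)) ; o=get_obs(); print(o['tool_pos'],o['contact_force'])
E
```

```text
[0.54153555 0.35549997 0.1137824 ] [-0.30176727 -0.18728543  6.54883498]
```

View pics/w2.png

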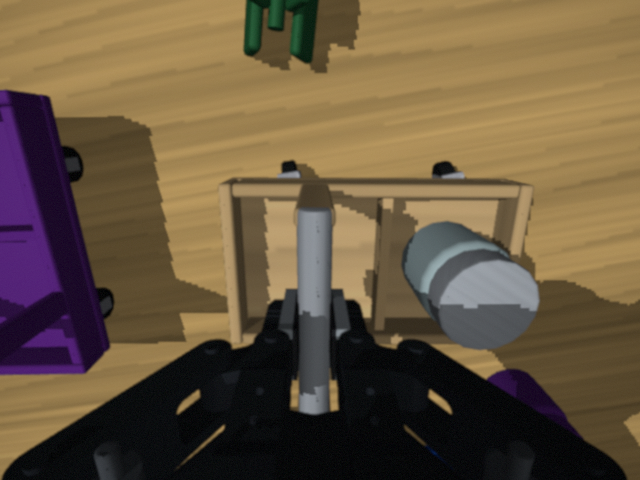

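View pics/s2.png

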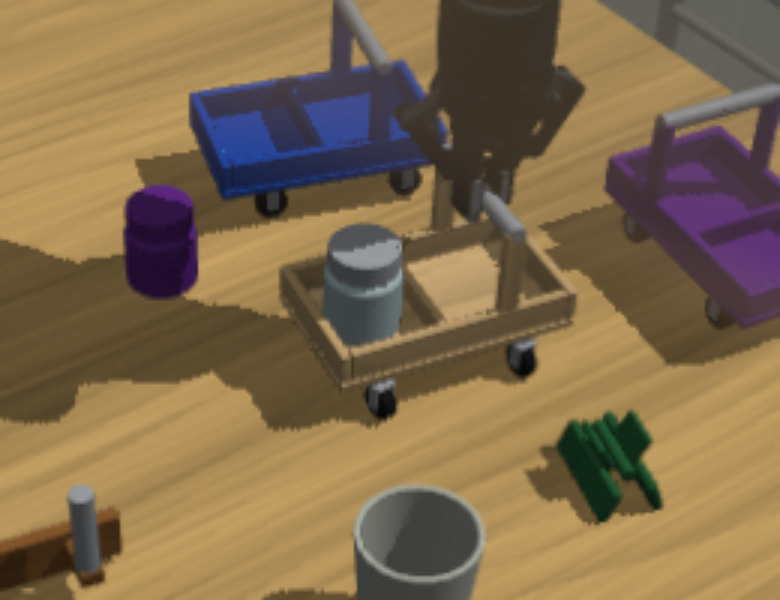

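The grip is good and the caddy is level; all castors are out of line. Rolling it straight along its own heading.

Request:
move_arm:
  steps:
    - [[0,-2,1,0,5],[-1,-6,1,0,5],[-2,-12,1,0,5],[-3.5,-20,1,0,5],[-5,-28.5,1,0,5],[-7,-38,1,0,5],[-8.5,-48,1,0,5],[-10.5,-58,1,0,5],[-12,-68,1,0,5],[-13.5,-77,1,0,5],[-15,-84,1,0,5],[-15.8,-88.6,1,0,5]]

```text
time_s: 4.65
tool_pos: [0.5251, 0.2655, 0.1138]
eef_rot: [-3.129, 0.278, -0.001]
contact_force: [-0.7, 1.7, 4.5]
grip_width: 0.0123
```

```bash
python3 - <<'E'
from h import *
im=get_image('top'); cv2.imwrite('pics/t3.png',cv2.resize(im['img'][180:320,200:540],None,fx=2.2,fy=2.2))
im=get_image('scene'); cv2.imwrite('pics/s3.png',cv2.resize(im['img'][120:320,200:460],None,fx=3,fy=3)) ; o=get_obs(); print(o['tool_pos'],o['eef_rot'],o['contact_force'],o['torque'])
E
```

```text
[0.52511905 0.26543287 0.1138224 ] [ 3.12919053e+00 -2.78602215e-01  9.94426160e-04] [-0.93869747 -0.85816559  5.37156904] [-0.07681423  0.1546932  -0.0026562 ]
```

View pics/s3.png

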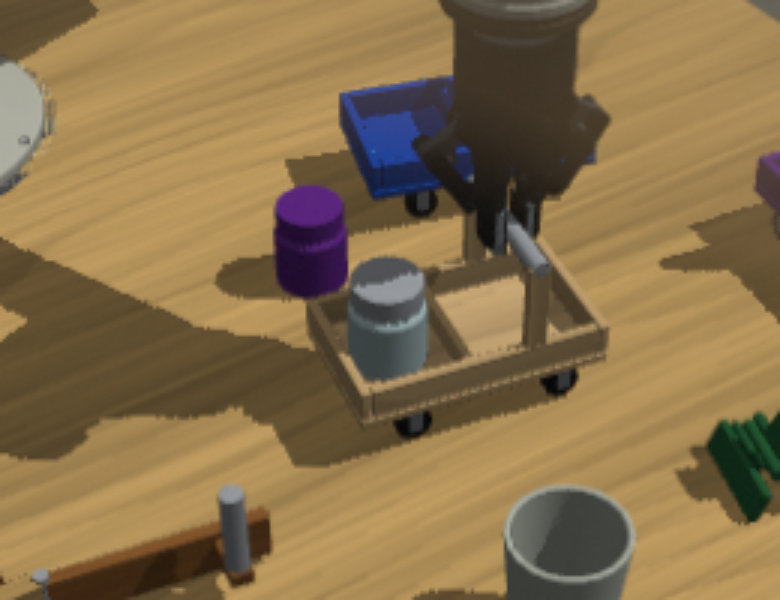

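View pics/t3.png

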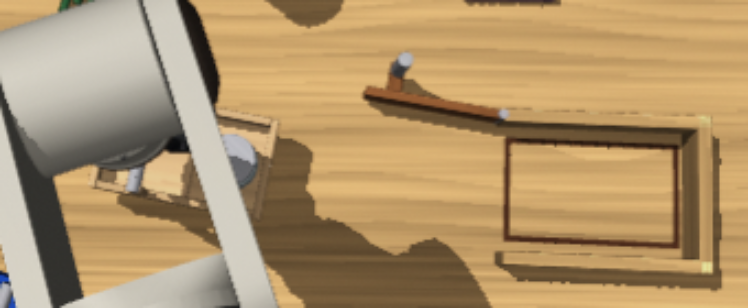

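```bash
cat > plan.py <<'E'
import numpy as np
h0=-100.2; h1=-91.7; S,L=80,120
c=np.array([525.1,265.4]); 
u=lambda a:np.array([np.cos(np.radians(a)),np.sin(np.radians(a))])
cen=c+35*u(h0); ds=.1; s=0
pts=[(0,c,h0)]
while s<215:
    s+=ds; h=h0 if s<S else h0+(h1-h0)*min(1,(s-S)/L); cen=cen+ds*u(h); pts.append((s,cen-35*u(h),h))
tot=[p[0] for p in pts]
sp=[2,6,11,13]+[13]*11+[11,10,8,6,4,2,1]
cs=np.cumsum(sp); print(cs)
for x in cs:
    p=pts[min(len(pts)-1,int(round(x/ds)))]; print(np.round(p[1]-c,1),round(p[2]-h0,2))
print(cen, p[1])
E
python3 plan.py
```

```text
[  2   8  19  32  45  58  71  84  97 110 123 136 149 162 175 186 196 204
 210 214 216 217]
[-0.4 -2. ] 0.0
[-1.4 -7.9] 0.0
[ -3.4 -18.7] 0.0
[ -5.7 -31.5] 0.0
[ -8.  -44.3] 0.0
[-10.3 -57.1] 0.0
[-12.6 -69.9] 0.0
[-15.  -82.6] 0.28
[-17.7 -95.4] 1.2
[ -20.2 -108.1] 2.12
[ -22.5 -121. ] 3.05
[ -24.6 -133.8] 3.97
[ -26.4 -146.7] 4.89
[ -28.1 -159.6] 5.81
[ -29.5 -172.5] 6.73
[ -30.6 -183.5] 7.51
[ -31.4 -193.5] 8.22
[ -31.9 -201.4] 8.5
[ -32.  -207.4] 8.5
[ -32.2 -211.4] 8.5
[ -32.2 -212.5] 8.5
[ -32.2 -212.5] 8.5
[491.86680476  17.87927504] [492.9051233   52.86387015]
```

Request:
move_arm:
  steps:
    - [[-0.4,-2,0,0,5],[-1.4,-8,0,0,5],[-3.4,-18.7,0,0,5],[-5.7,-31.5,0,0,5],[-8,-44.3,0,0,5],[-10.3,-57,0,0,5],[-12.6,-70,0,0,5],[-15,-82.6,0,0.3,5],[-17.7,-95.4,0,1.2,5],[-20.2,-108,0,2.1,5],[-22.5,-121,0,3,5],[-24.6,-134,0,4,5]]

```text
time_s: 5.75
tool_pos: [0.5004, 0.1319, 0.1138]
eef_rot: [-3.137, 0.167, -0.001]
contact_force: [-0.5, 3.4, 6.6]
grip_width: 0.0125
```

Request:
move_arm:
  steps:
    - [[-1.8,-13,0,0.9,5],[-3.5,-25.8,0,1.8,5],[-4.9,-38.7,0,2.7,5],[-6,-49.7,0,3.5,5],[-6.8,-59.7,0,4.2,5],[-7.3,-67.6,0,4.5,5],[-7.4,-73.6,0,4.5,5],[-7.6,-77.6,0,4.5,5],[-7.6,-79,0,4.5,5],[-7.6,-79,0,4.5,5]]

```text
time_s: 6.58
tool_pos: [0.4929, 0.0528, 0.1138]
eef_rot: [3.141, -0.046, 0.001]
contact_force: [-0.8, -0.4, 6.6]
grip_width: 0.0123
```

```bash
python3 - <<'E'
from h import *
im=get_image('top'); cv2.imwrite('pics/t4.png',cv2.resize(im['img'][180:320,240:540],None,fx=2.5,fy=2.5))
w=get_image('wrist'); cv2.imwrite('pics/w4.png',w['img'])
o=get_obs(); print(o['tool_pos'],o['eef_rot'],o['contact_force'],o['torque'])
e=o['eef_rot'];print(2*np.degrees(np.arctan2(e[1],e[0]))-90)
E
```

```text
[0.49293466 0.05305282 0.11374299] [ 3.14098011e+00 -4.53278155e-02  1.26551095e-03] [-0.59319862 -0.75442955  6.75681887] [-0.13029309  0.14867802 -0.03079053]
-91.653568102905
```

View pics/t4.png

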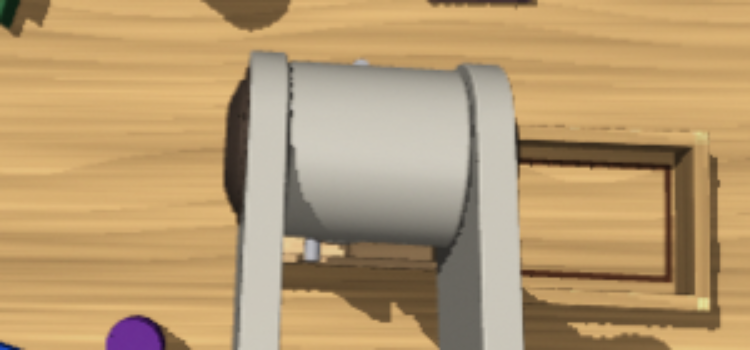

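View pics/w4.png

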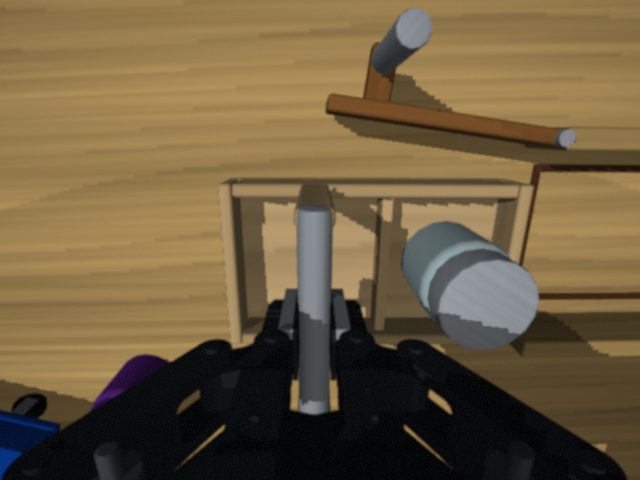

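```bash
python3 - <<'E'
from h import *
im=get_image('wrist'); C=cloud(im)
A=onplane(im,[[221,182],[533,184]],.066); print('far rim edge',A[:,:2].round(4),np.degrees(np.arctan2(*(A[1]-A[0])[[1,0]])))
hsv=cv2.cvtColor(im['img'],cv2.COLOR_BGR2HSV)
big=cv2.resize(im['img'][130:350,480:640],None,fx=4,fy=4,interpolation=2)[:600]; 
cv2.imwrite('pics/w4b.png',cv2.resize(im['img'][150:350,440:640],None,fx=3,fy=3,interpolation=2))
m=(C[...,2]>.060)&(C[...,2]<.072); m[:, :200]=0; m[:150]=0
P=C[m]; s=(P[:,0]>.52)&(P[:,0]<.56); q=P[s][:,:2].astype(np.float32); l=cv2.fitLine(q,cv2.DIST_L1,0,.01,.01).ravel(); d=l[:2]; print('rim line',len(q),l,np.degrees(np.arctan2(d[1],d[0])),np.percentile((q-l[2:])@[-d[1],d[0]],[3,97]))
B=onplane(im,[[540,169],[636,171],[540,296],[636,297]],0); print('inlay',B[:,:2].round(4))
print('jar',C[250:340,440:530][(lambda z:(z>.105)&(z<.115))(C[250:340,440:530,2])].mean(0))
E
```

```text
far rim edge [[ 0.5473  0.1041]
 [ 0.5415 -0.071 ]] -91.91032812575673
rim line 5178 [0.02463147 0.9996966  0.53944314 0.02261237] 88.58857 [-0.00438047  0.01643658]
inlay [[ 0.5423 -0.117 ]
 [ 0.5392 -0.1914]
 [ 0.4366 -0.1352]
 [ 0.4328 -0.219 ]]
jar [ 0.49244495 -0.02927414  0.10927422]
```

View pics/w4b.png

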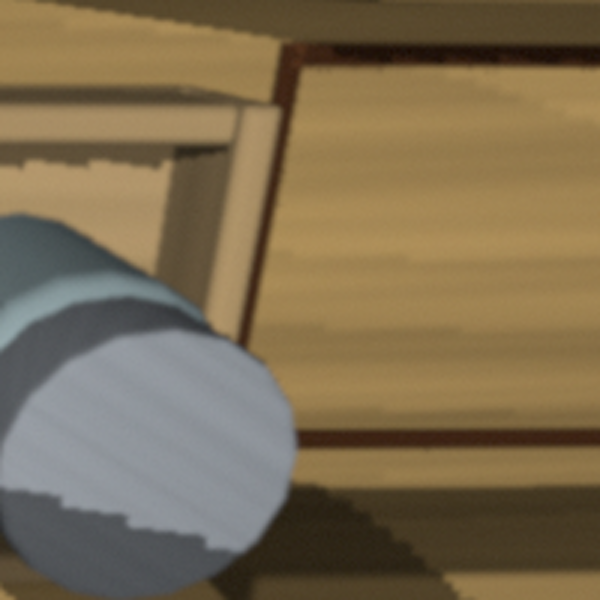

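Wrist and top views agree: the caddy is on the bay centre line to about 1 mm and square to within 0.5°. Rolling straight in.

Request:
move_arm:
  steps:
    - [[0,-2,0,0,5],[-0.2,-8,0,-0.1,5],[-0.5,-18,0,-0.2,5],[-0.9,-31,0,-0.2,5],[-1.2,-44,0,-0.2,5],[-1.6,-57,0,-0.2,5],[-2,-70,0,-0.2,5],[-2.4,-83,0,-0.2,5],[-2.7,-96,0,-0.2,5],[-3.1,-109,0,-0.2,5],[-3.4,-122,0,-0.2,5],[-3.8,-135,0,-0.2,5]]

```text
time_s: 7.73
tool_pos: [0.489, -0.0821, 0.1138]
eef_rot: [-3.141, 0.05, -0.001]
contact_force: [-0.1, 2.2, 7.6]
grip_width: 0.0125
```

Request:
move_arm:
  steps:
    - [[-0.3,-13,0,0,5],[-0.7,-26,0,0,5],[-1,-38,0,0,5],[-1.4,-49,0,0,5],[-1.6,-59,0,0,5],[-1.9,-67,0,0,5],[-2.1,-73,0,0,5],[-2.2,-76,0,0,5],[-2.3,-78,0,0,5],[-2.3,-78,0,0,5]]

```text
time_s: 8.57
tool_pos: [0.4867, -0.1602, 0.1138]
eef_rot: [3.141, -0.051, 0.001]
contact_force: [0.2, -1.1, 6.4]
grip_width: 0.0126
```

```bash
python3 - <<'E'
from h import *
im=get_image('top'); cv2.imwrite('pics/t5.png',cv2.resize(im['img'][180:320,300:560],None,fx=3,fy=3))
w=get_image('wrist'); cv2.imwrite('pics/w5.png',w['img'])
im=get_image('scene'); cv2.imwrite('pics/s5.png',cv2.resize(im['img'][220:420,50:310],None,fx=3,fy=3)) 
o=get_obs(); print(o['tool_pos'],o['eef_rot'],o['contact_force'],o['torque'])
e=o['eef_rot'];print(2*np.degrees(np.arctan2(e[1],e[0]))-90)
E
```

```text
[ 0.48671875 -0.15989486  0.11377315] [ 3.14053505e+00 -5.06511765e-02  1.23699077e-03] [-0.33190302 -1.32549504  5.84812237] [-0.10874785  0.02839789  0.00503698]
-91.84799532608486
```

View pics/s5.png

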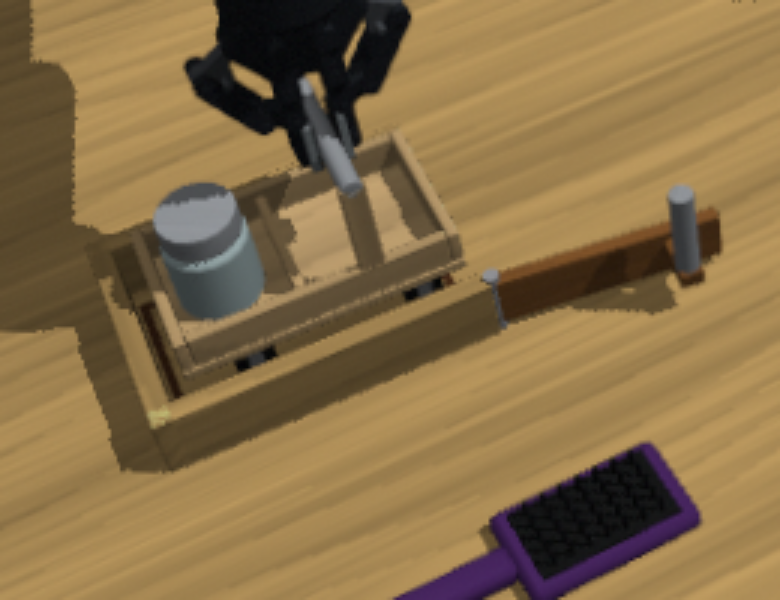

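View pics/w5.png

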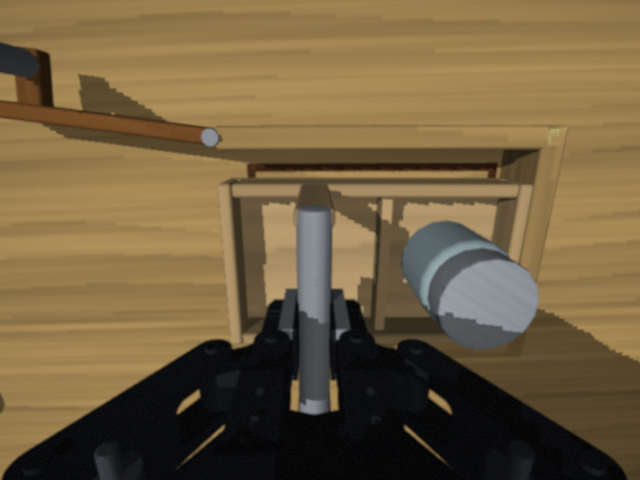

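View pics/t5.png

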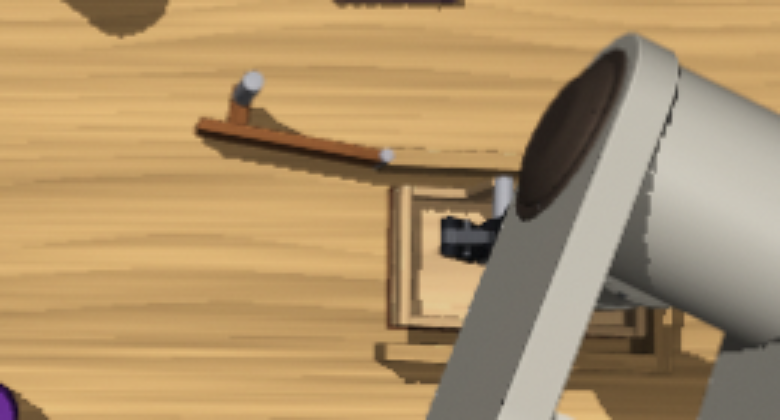

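```bash
python3 - <<'E'
from h import *
im=get_image('wrist'); 
cv2.imwrite('pics/w5b.png',cv2.resize(im['img'][110:240,440:600],None,fx=4.5,fy=4.5,interpolation=2))
cv2.imwrite('pics/w5c.png',cv2.resize(im['img'][110:240,190:350],None,fx=4.5,fy=4.5,interpolation=2))
E
```

```text
(no output)
```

View pics/w5b.png

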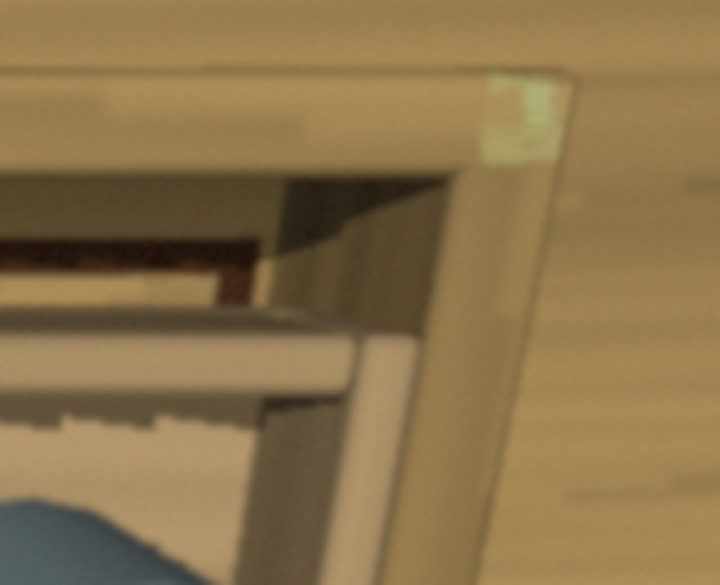

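View pics/w5c.png

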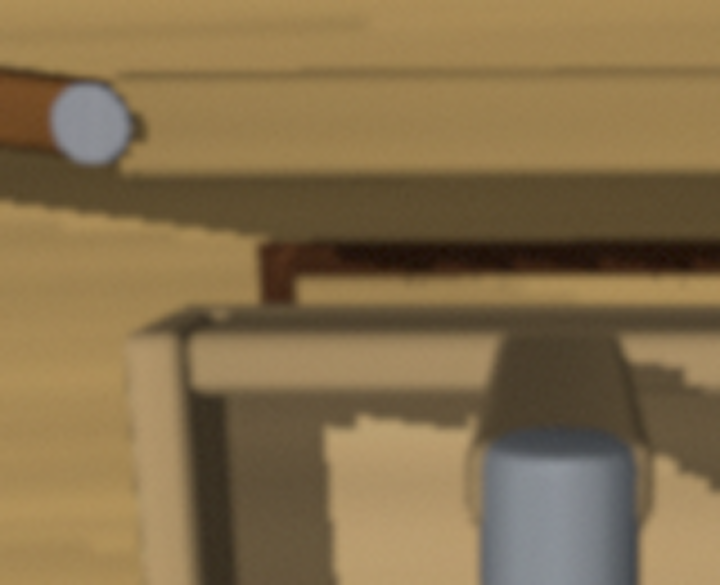

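```bash
python3 - <<'E'
from h import *
im=get_image('wrist')
r=onplane(im,[[533.3,184.4],[218.9,184.4]],.066)[:,:2]; s=onplane(im,[[539.3,149.3],[195+5,149.3]],.045)[:,:2]; i=onplane(im,[[247.8,164],[497.3,163.3]],0)[:,:2]
bx=(i[1]-i[0]); print('inlay',i.round(4),np.linalg.norm(bx),np.degrees(np.arctan2(bx[1],bx[0]))); bx/=np.linalg.norm(bx); by=np.array([-bx[1],bx[0]])
o=i.mean(0)-.053*by; print('bay o',o)
print('rim in bay',[((p-o)@bx,(p-o)@by) for p in r],'stop',(s[0]-o)@bx,(s[0]-o)@by)
v=r[0]-r[1];print(np.degrees(np.arctan2(v[1],v[0])))
c=r.mean(0)
print('centre X',(c-o)@bx,'Y',(c-o)@by-.0525)
hp=onplane(im,[[210,137]],.048)[0,:2];print('hinge',hp,(hp-o)@bx,(hp-o)@by)
E
```

```text
inlay [[ 0.5456 -0.1121]
 [ 0.5405 -0.2972]] 0.18517446746984118 -91.56430283698903
bay o [ 0.49007631 -0.20324248]
rim in bay [(np.float64(0.07981403112978515), np.float64(0.046745561253132964)), (np.float64(-0.0968531104604116), np.float64(0.04728887242451542))] stop 0.09319754136905233 0.06502195555112877
-91.74050616866246
centre X -0.00851953966531323 Y -0.005482783161175855
hinge [ 0.5655361  -0.10051296] -0.10475120574476779 0.07262727203257927
```

The caddy is about 8–9 mm short of the mark, laterally −3 to −5 mm, and square. Rolling the last 9 mm straight, then releasing.

Request:
move_arm:
  steps:
    - [[0,-1.5,0,0,5],[0,-4,0,0,5],[-0.2,-6.5,0,0,5],[-0.2,-8.2,0,0,5],[-0.2,-9,0,0,5],[-0.2,-9,0,0,5],[-0.2,-9,0,0,12],[-0.2,-9,0,0,20],[-0.2,-9,0,0,35],[-0.2,-9,0,0,50],[-0.2,-9,0,0,50],[-0.2,-9,0,0,50]]

```text
time_s: 9.82
tool_pos: [0.4865, -0.1684, 0.1131]
eef_rot: [-3.141, 0.05, 0.0]
contact_force: [0.7, 0.0, -0.1]
grip_width: 0.0429
```

Request:
move_arm:
  steps:
    - [[0,0,8,0,50],[0,0,25,0,50],[0,0,50,0,50],[0,0,80,0,50],[0,10,110,0,50],[0,30,125,0,50]]

```text
time_s: 10.32
tool_pos: [0.4872, -0.1395, 0.2423]
eef_rot: [3.139, -0.053, 0.005]
contact_force: [0.4, 0.4, -0.1]
grip_width: 0.0428
```

```bash
python3 - <<'E'
from h import *
w=get_image('wrist'); cv2.imwrite('pics/w6.png',w['img'])
o=get_obs(); print(o['tool_pos'],o['eef_rot'],o['q'],o['contact_force'],o['time_s'])
C=cloud(w); hsv=cv2.cvtColor(w['img'],cv2.COLOR_BGR2HSV)
m=(C[...,2]>.088)&(C[...,2]<.105)&(C[...,0]>.58)&(C[...,0]<.64)
print('post',m.sum(),C[m].mean(0) if m.any() else '')
E
```

```text
[ 0.48759419 -0.13614892  0.24418274] [ 3.13989206 -0.0504053   0.00931225] [-4.25346816e-01 -1.97905503e-03  1.57482225e+00  1.18394609e-03
  1.56279827e+00  1.17754720e+00] [1.57342066 2.15102865 3.96120096] 10.3667
post 428 [0.61162252 0.00690611 0.09629288]
```

View pics/w6.png

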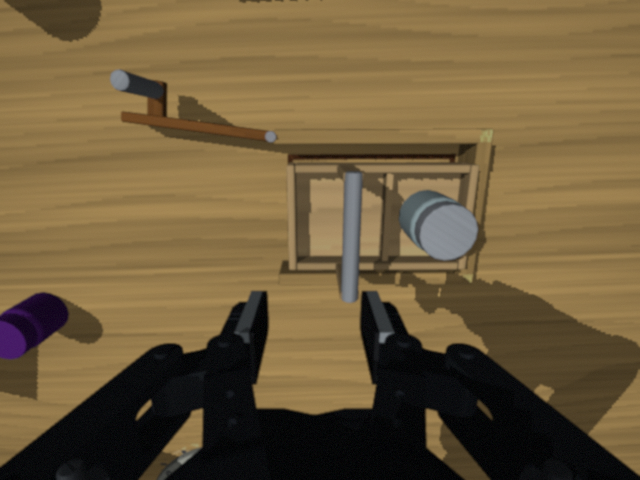

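```bash
cat > chk.py <<'E'
from h import *
import sys
n=sys.argv[1]
w=get_image(n); C=cloud(w)
m=(C[...,2]>.060)&(C[...,2]<.071)&(C[...,0]>.41)&(C[...,0]<.56)&(C[...,1]<-.09)&(C[...,1]>-.32)
k,l,st,ce=cv2.connectedComponentsWithStats(m.astype(np.uint8)); i=1+np.argmax(st[1:,4]); P=C[l==i]
r=cv2.minAreaRect(P[:,:2].astype(np.float32)*1000); print('rim',np.round(r[0],1),np.round(r[1],1),r[2])
m=(C[...,2]>.041)&(C[...,2]<.049)
def ln(s,nm):
    q=C[m&s][:,:2].astype(np.float32); a=cv2.fitLine(q,cv2.DIST_L1,0,.01,.01).ravel(); d=a[:2]; print(nm,len(q),np.percentile(q,[2,98],axis=0).round(4).tolist(),a[2:].round(4),np.degrees(np.arctan2(d[1],d[0])).round(2))
X,Y=C[...,0],C[...,1]
ln((X>.548)&(X<.572)&(Y<-.12)&(Y>-.28),'far rail')
ln((X<.424)&(X>.395)&(Y<-.12)&(Y>-.28),'near rail')
ln((Y<-.29)&(Y>-.325)&(X>.44)&(X<.53),'stop')
E
python3 chk.py wrist
```

```text
rim [ 487.1 -139.3] [ 54.4 104.7] 89.35555267333984
far rail 2485 [[0.5548, -0.2766], [0.5697, -0.1234]] [ 0.5619 -0.2018] 88.36
near rail 1514 [[0.4071, -0.2773], [0.4224, -0.1225]] [ 0.4156 -0.1981] 88.88
stop 567 [[0.4415, -0.3124], [0.5289, -0.3031]] [ 0.492  -0.3076] 1.34
```

```bash
sed -i 's/P=C\[l==i\]/P=C[cv2.erode(m.astype(np.uint8),np.ones((2,2)))>0]/' chk.py; python3 chk.py wrist|head -1; python3 chk.py top
```

```text
rim [ 485.2 -203.5] [179.5 103.3] 88.19857025146484
rim [ 483.5 -204.8] [177.1 102.4] 88.87750244140625
far rail 269 [[0.555, -0.2261], [0.5688, -0.1228]] [ 0.5616 -0.1679] 89.07
near rail 124 [[0.4056, -0.2787], [0.4203, -0.121]] [ 0.4137 -0.1537] 87.0
stop 32 [[0.4407, -0.3128], [0.4553, -0.3017]] [ 0.448  -0.3072] -24.87
```

The caddy sits about 4 mm short of the mark and −3.5 mm off-centre, square. Both are within tolerance. Next I take the gate post at (0.611, 0.0075).

Request:
move_arm:
  steps:
    - [[5,8,0,6.9,50],[15,24,0,13.8,50],[27,42,0,20.8,50],[40,60,0,27.7,50],[53,78,0,34.6,50],[66,95,0,41.5,50],[80,110,0,48.4,50],[94,122,0,55.3,50],[106,132,0,62.3,50],[116,140,0,69.2,50],[122,144,0,76,50],[124,145,0,83,50]]

```text
time_s: 11.52
tool_pos: [0.6112, 0.0067, 0.2364]
eef_rot: [-2.378, -2.05, 0.003]
contact_force: [1.2, -0.6, -0.2]
grip_width: 0.0427
```

```bash
python3 - <<'E'
from h import *
get_image('wrist');get_image('wrist');w=get_image('wrist'); cv2.imwrite('pics/w7.png',w['img'])
o=get_obs(); e=o['eef_rot'];print(o['tool_pos'],2*np.degrees(np.arctan2(e[1],e[0]))-90,o['q'],o['contact_force'],o['time_s'])
C=cloud(w)
m=(C[...,2]>.088)&(C[...,2]<.103)&(abs(C[...,0]-.61)<.03)&(abs(C[...,1]-.01)<.03)
print('post',m.sum(),C[m].mean(0) if m.any() else '')
E
```

```text
[0.61050247 0.00615713 0.23700932] -369.01557766217394 [-1.15987312e-01  2.24414914e-01  1.33879839e+00 -1.00354168e-04
  1.58043516e+00  4.13633384e-02] [ 0.58061312 -0.60744923  0.0431521 ] 11.6667
post 267 [0.61207878 0.01013617 0.09688727]
```

View pics/w7.png

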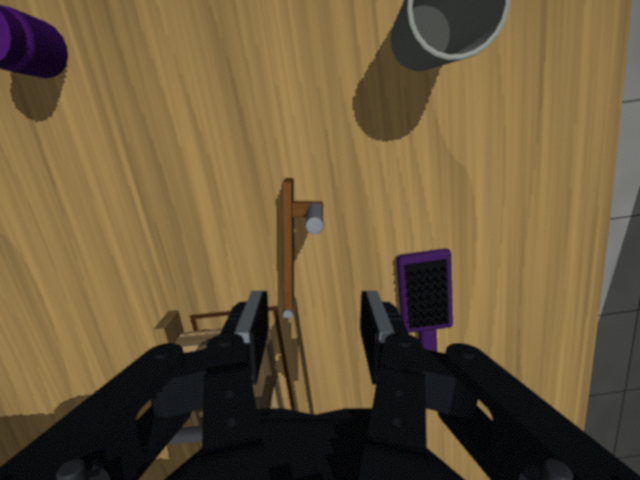

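Request:
move_arm:
  steps:
    - [[0.5,1,-20,0,50],[0.5,2,-50,0,50],[0.5,2,-80,0,50],[0.5,2,-110,0,50],[0.5,2,-138,0,50],[0.5,2,-158,0,50],[0.5,2,-168,0,50],[0.5,2,-170,0,45],[0.5,2,-170,0,30],[0.5,2,-170,0,20],[0.5,2,-170,0,8],[0.5,2,-170,0,8]]
  grip_force: 25

```text
time_s: 12.67
tool_pos: [0.6118, 0.0084, 0.0697]
eef_rot: [2.385, 2.042, 0.002]
contact_force: [-0.9, -1.9, 6.3]
grip_width: 0.0152
```

Request:
move_arm:
  steps:
    - [[0,0,0,0,8],[0,0,0,0,8],[0,0,0,0,8]]

```text
time_s: 12.92
tool_pos: [0.6118, 0.0084, 0.0697]
eef_rot: [2.385, 2.042, 0.002]
contact_force: [-1.2, -2.2, 7.5]
grip_width: 0.0154
```

```bash
python3 - <<'E'
from h import *
w=get_image('wrist'); cv2.imwrite('pics/w8.png',w['img'])
im=get_image('scene'); cv2.imwrite('pics/s8.png',cv2.resize(im['img'][190:390,70:330],None,fx=3,fy=3)) 
E
```

```text
(no output)
```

View pics/s8.png

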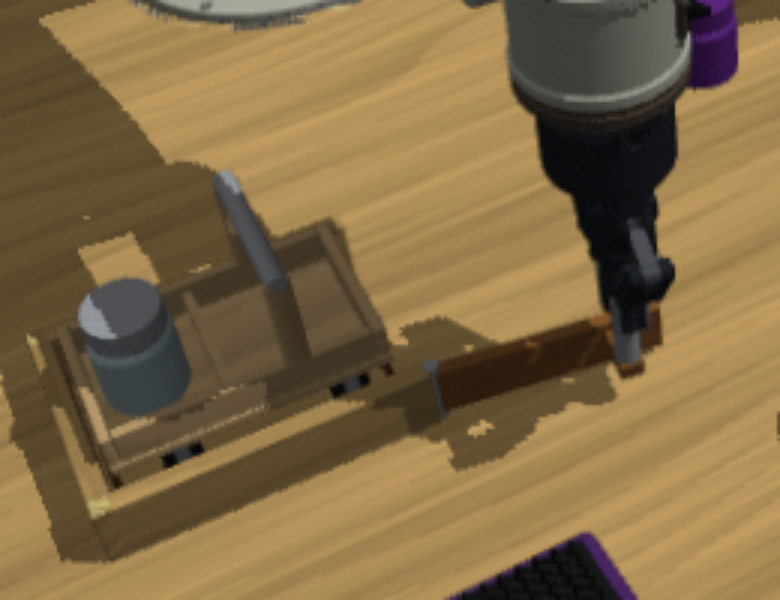

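View pics/w8.png

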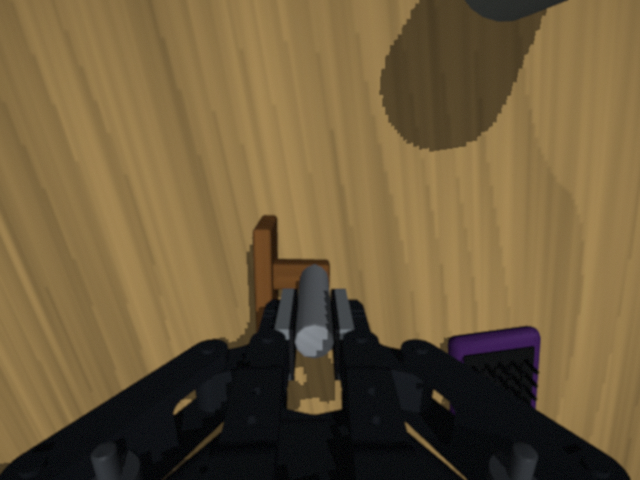

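```bash
python3 - <<'E'
import numpy as np
h=np.array([566.0,-100.8]);r=118.3;a0=67.3
cs=[1.5,4.5,9,13.5,18,22.5,27,31.5,36,40.5,45,49.5, 54,58.5,63,67.5,72,76.5,81,85.5,88.5,91,93,94]
p=lambda a:h+r*np.array([np.cos(np.radians(a)),np.sin(np.radians(a))])
for b,ch in ((0,cs[:12]),(cs[11],cs[12:])):
    print([[*(np.round(p(a0+c)-p(a0+b),1).tolist()),1 if b==0 else 0,round(c-b,1),8] for c in ch])
print(p(a0+94),p(a0+97.3), p(a0+97.3)-p(a0+94))
E
```

```text
[[-2.9, 1.2, 1, 1.5, 8], [-8.7, 3.2, 1, 4.5, 8], [-17.6, 5.8, 1, 9, 8], [-26.7, 7.6, 1, 13.5, 8], [-36.0, 8.8, 1, 18, 8], [-45.2, 9.2, 1, 22.5, 8], [-54.5, 8.8, 1, 27, 8], [-63.8, 7.8, 1, 31.5, 8], [-72.9, 6.0, 1, 36, 8], [-81.8, 3.5, 1, 40.5, 8], [-90.5, 0.3, 1, 45, 8], [-99.0, -3.5, 1, 49.5, 8]]
[[-8.1, -4.5, 0, 4.5, 8], [-15.9, -9.6, 0, 9.0, 8], [-23.2, -15.4, 0, 13.5, 8], [-30.0, -21.7, 0, 18.0, 8], [-36.3, -28.4, 0, 22.5, 8], [-42.1, -35.7, 0, 27.0, 8], [-47.3, -43.4, 0, 31.5, 8], [-51.9, -51.5, 0, 36.0, 8], [-54.6, -57.1, 0, 39.0, 8], [-56.6, -61.9, 0, 41.5, 8], [-58.0, -65.7, 0, 43.5, 8], [-58.7, -67.7, 0, 44.5, 8]]
[453.94502414 -62.87148321] [451.94751368 -69.3847113 ] [-1.99751046 -6.51322809]
```

Request:
move_arm:
  steps:
    - [[-2.9,1.2,1,1.5,8],[-8.7,3.2,1,4.5,8],[-17.6,5.8,1,9,8],[-26.7,7.6,1,13.5,8],[-36,8.8,1,18,8],[-45.2,9.2,1,22.5,8],[-54.5,8.8,1,27,8],[-63.8,7.8,1,31.5,8],[-72.9,6,1,36,8],[-81.8,3.5,1,40.5,8],[-90.5,0.3,1,45,8],[-99,-3.5,1,49.5,8]]

```text
time_s: 14.02
tool_pos: [0.5116, 0.0059, 0.0698]
eef_rot: [-1.304, -2.858, -0.002]
contact_force: [-2.0, 5.3, 2.9]
grip_width: 0.0149
```

```bash
python3 - <<'E'
from h import *
w=get_image('wrist'); cv2.imwrite('pics/w9.png',w['img'])
o=get_obs(); e=o['eef_rot'];print(o['tool_pos'],2*np.degrees(np.arctan2(e[1],e[0]))-90,o['q'],o['contact_force'],o['torque'])
E
```

```text
[0.51045609 0.00534939 0.06976459] -318.66307459544544 [-1.40997599e-01  1.30668928e-01  1.80000581e+00  7.65661719e-04
  1.21138641e+00 -8.62732518e-01] [-3.40816567  8.50812834  4.01650278] [1.24889325 0.5737052  0.06262883]
```

View pics/w9.png

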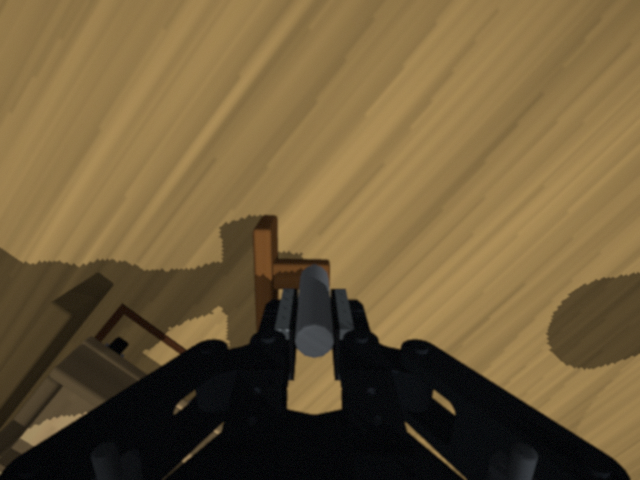

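Request:
move_arm:
  steps:
    - [[-9,-3.5,0,4.5,8],[-16.9,-8.6,0,9,8],[-24.2,-14.4,0,13.5,8],[-31,-20.7,0,18,8],[-37.5,-27.4,0,22.5,8],[-43.3,-34.7,0,27,8],[-48.5,-42.4,0,31.5,8],[-53,-50.5,0,36,8],[-55.8,-56,0,39,8],[-57.8,-61,0,41.5,8],[-59.2,-64.7,0,43.5,8],[-60,-66.7,0,44.5,8]]

```text
time_s: 15.07
tool_pos: [0.4519, -0.0617, 0.0698]
eef_rot: [0.129, 3.139, 0.0]
contact_force: [-2.4, 2.2, 4.7]
grip_width: 0.0154
```

```bash
python3 - <<'E'
from h import *
w=get_image('wrist'); cv2.imwrite('pics/w10.png',w['img'])
im=get_image('scene'); cv2.imwrite('pics/s10.png',cv2.resize(im['img'][190:390,70:330],None,fx=3,fy=3)) 
o=get_obs(); e=o['eef_rot'];print(o['tool_pos'],2*np.degrees(np.arctan2(e[1],e[0]))-90,o['contact_force'],o['torque'])
E
```

```text
[ 0.45196041 -0.06162542  0.06970439] 85.18225158466026 [-5.38534261  2.07887359  7.15091647] [ 0.37999438  0.86155071 -0.00098555]
```

View pics/w10.png

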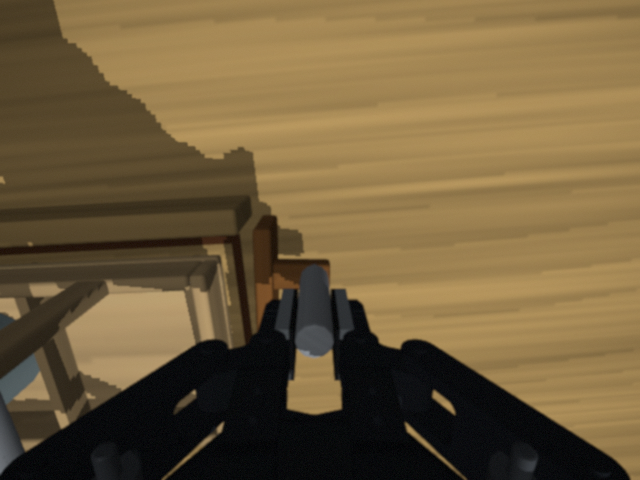

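View pics/s10.png

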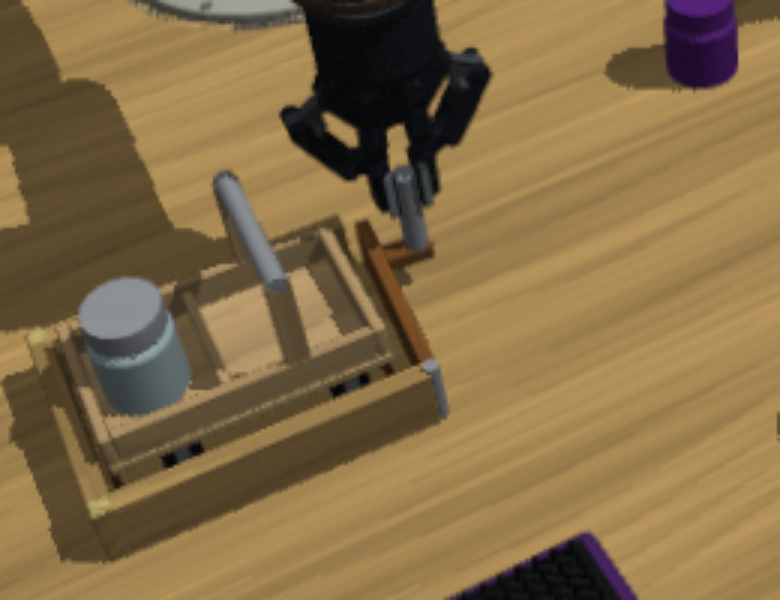

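Request:
move_arm:
  steps:
    - [[-1,-2,0,1,8],[-2,-4,0,2,8],[-2.5,-5.5,0,2.8,8],[-2.8,-7,0,3.2,8],[-2.8,-7,0,3.2,8]]

```text
time_s: 15.58
tool_pos: [0.4497, -0.0688, 0.0697]
eef_rot: [0.043, 3.14, -0.001]
contact_force: [-0.1, 1.4, 7.2]
grip_width: 0.0153
```

Request:
move_arm:
  steps:
    - [[0,-1,0,0,8],[-0.3,-2,0,0,8],[-0.3,-2,0,0,8]]

```text
time_s: 15.83
tool_pos: [0.4495, -0.0696, 0.0697]
eef_rot: [0.044, 3.14, 0.003]
contact_force: [1.4, 13.0, 9.5]
grip_width: 0.015
```

The post stops at y = −0.0696 with a 13 N reaction, so the gate is on its stop. Releasing and lifting off.

Request:
move_arm:
  steps:
    - [[0,1.5,0,0,8],[0,1.5,0,0,15],[0,1.5,0,0,25],[0,1.5,0,0,35],[0,1.5,0,0,45],[0,1.5,0,0,45],[0,1.5,10,0,45],[0,1.5,35,0,45],[0,2,70,0,45],[0,10,105,0,45],[0,30,130,0,45],[0,40,140,0,45]]

```text
time_s: 16.83
tool_pos: [0.4498, -0.0298, 0.2138]
eef_rot: [0.045, 3.136, -0.001]
contact_force: [0.6, -0.8, -0.1]
grip_width: 0.0384
```

Request:
move_arm:
  steps:
    - [[0,30,5,0,45],[0,68,10,0,45],[0,106,10,0,45],[0,144,10,0,45],[0,182,10,0,45],[0,215,10,0,45],[0,235,10,0,45],[0,240,10,0,45],[0,240,10,0,45]]

```text
time_s: 17.58
tool_pos: [0.4486, 0.2106, 0.2191]
eef_rot: [-0.041, -3.141, 0.0]
contact_force: [-0.6, -0.0, -0.8]
grip_width: 0.0384
```

```bash
python3 - <<'E'
from h import *
im=get_image('top'); cv2.imwrite('pics/t11.png',cv2.resize(im['img'][195:325,380:560],None,fx=4.2,fy=4.2,interpolation=2)); C=cloud(im)
im=get_image('scene'); cv2.imwrite('pics/s11.png',cv2.resize(im['img'][190:390,70:330],None,fx=3,fy=3)) 
o=get_obs(); print(o['tool_pos'],o['contact_force'],o['time_s'])
m=(C[...,2]>.086)&(C[...,2]<.105)&(abs(C[...,0]-.45)<.03)&(abs(C[...,1]+.07)<.03); print('post',m.sum(),C[m].mean(0))
m=(C[...,2]>.1)&(C[...,2]<.116)&(C[...,1]<-.2)&(C[...,1]>-.32)&(abs(C[...,0]-.49)<.06); print('jar',C[m].mean(0),m.sum())
E
python3 chk.py top
```

```text
[0.44894527 0.208915   0.21922423] [-0.58280385 -0.27143464 -0.32872275] 17.6833
post 47 [ 0.45080963 -0.06984479  0.09737174]
jar [ 0.48121623 -0.25265761  0.10965434] 467
rim [ 482.7 -205.3] [177.7 102.1] 88.22566223144531
far rail 419 [[0.5535, -0.2771], [0.5688, -0.1235]] [ 0.5601 -0.2145] 87.97
near rail 421 [[0.4056, -0.2763], [0.4201, -0.1232]] [ 0.4131 -0.1931] 88.09
stop 180 [[0.4421, -0.3145], [0.529, -0.3018]] [ 0.504  -0.3097] -2.19
```

View pics/t11.png

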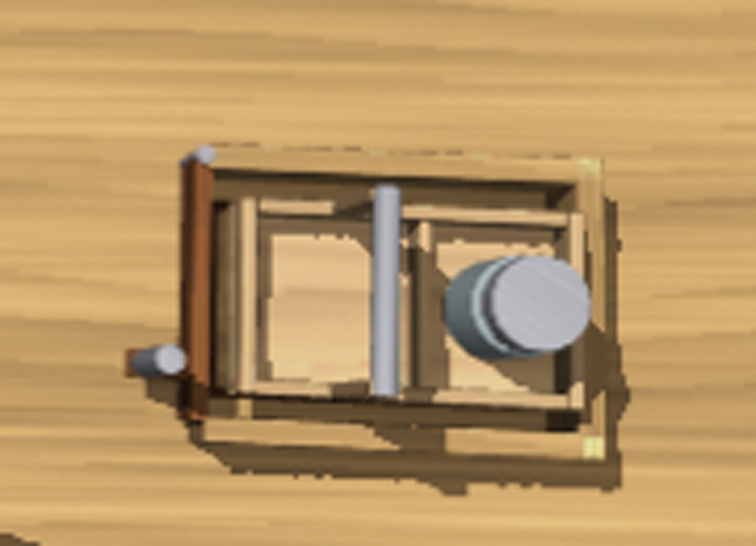

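View pics/s11.png

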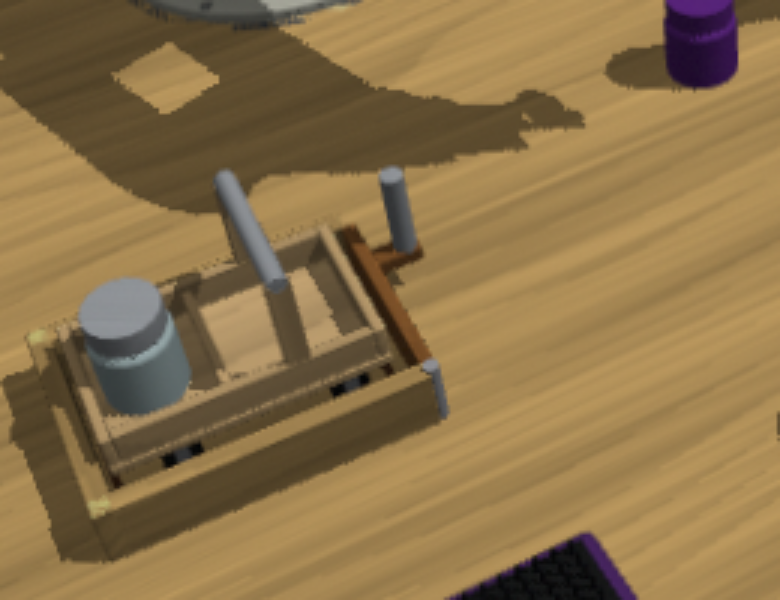

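```bash
python3 - <<'E'
from h import *
im=get_image('top'); C=cloud(im); X,Y,Z=C[...,0],C[...,1],C[...,2]
hsv=cv2.cvtColor(im['img'],cv2.COLOR_BGR2HSV)
def fit(m,n):
    q=C[m][:,:2].astype(np.float32); a=cv2.fitLine(q,cv2.DIST_L1,0,.01,.01).ravel(); print(n,len(q),np.degrees(np.arctan2(a[1],a[0])).round(2),a[2:].round(4))
z=(Z>.036)&(Z<.05)
fit(z&(abs(Y+.1)<.016)&(X>.43)&(X<.555)&(hsv[...,0]<14)&(hsv[...,1]>120),'gate')
fit(z&(Y<-.295)&(Y>-.325)&(X>.42)&(X<.555),'stop')
fit(z&(X>.548)&(X<.575)&(Y<-.12)&(Y>-.29),'far'); fit(z&(X<.425)&(X>.395)&(Y<-.12)&(Y>-.29),'near')
E
```

```text
gate 272 -2.11 [ 0.496  -0.0994]
stop 325 -1.27 [ 0.4801 -0.3074]
far 482 88.1 [ 0.5605 -0.1986]
near 470 88.23 [ 0.4126 -0.2185]
```

```bash
python3 -c "
from bench import job_done,get_obs
print(job_done(), get_obs()['time_s'])"
```

```text
the job is handed in; nothing more can be done
the job is handed in; nothing more can be done
```

The caddy is parked nose first in the bay with the gate shut behind it, and I handed the job in at about 18 s of the 58 s allowed. No verdict was reported.

I gripped the handle bar and rolled the caddy about 170 mm straight until the castors trailed. I then curved it onto the bay's centre line, rolled it straight in and let go. After that I gripped the gate post and swung the gate round its hinge onto the stop, where the post pushed back with 13 N. I released it and moved the arm clear.

Last checks, from the camera images:
- **Position:** the caddy's centre is about 2–4 mm short of the mark (limit 14 mm) and about 4 mm off the centre line (limit 13 mm). It is square to within about 0.3°.
- **Gate:** its line differs from shut by about 0.3° (0.005 rad; limit 0.06 rad).
- **Jar and arm:** the jar is upright in the tray and the arm touches nothing.

Two things were not measured:
- **Castors:** I saw them trailing straight early on. After that I relied on the last 230 mm being rolled straight, because their angles cannot be read well in the bay.
- **Tumbler, hairbrush and clip:** the arm went nowhere near them, but I did not measure them again at the end.

The views disagreed by 2–3 mm on the caddy's sideways offset and the bay's origin, which is well inside the tolerances.

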